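Restock the seed-jar carrier

ROBOT

A 6-joint arm with a two-finger parallel gripper is mounted at the origin on the work surface. World frame = base frame: x ahead of the robot, y to its left, z up, the work surface at z = 0. Lengths are in m, angles in rad, forces in N, time in s.
With the tool pointing down it reaches from about 0.3 to 1 m from the base axis. Payload 5.1 kg.
Tool frame: the origin (TCP) lies midway between the tips of the shut fingers; the grasp point (between the pads) lies 19 mm behind it; z points along the fingers, y is the line along which they close (so a half turn about z gives the same grasp; the last joint's range is limited). The gripper opens to 95 mm and grips with 3 to 60 N. Pads are 20 mm wide; open, the fingers measure 119 mm over their backs; the gripper's body (75 mm by 180 mm) begins 59 mm behind the grasp point.
Start: joints at [-1.249, 0.124, 1.65, -0, 1.367, -0.083], TCP at [0.256, -0.597, 0.215] pointing down, gripper open.
Joint ranges: [-2.61, 2.61], [-1.02, 2.33], [0.03, 2.71], [-1.35, 4.49], [0.32, 2.68], [-2.91, 2.91]. Speed limits (rad/s): [2.57, 2.57, 3.14, 3.14, 3.14, 3.14].

INTERFACE

Orientations are given as a unit quaternion [w, x, y, z].
In Python, from station import r gives the robot as it stands. Calls block until the motion is done:
- r.goto(position, orientation): joint-space move of the TCP to a pose.
- r.line_to(position, ori=None, v=0.15, max_force=None): straight line of the TCP; ori=None keeps the orientation; v is the mean speed in m/s. With max_force (N) it stops when the force on the tool has changed by that much, and returns True; else False.
- r.set_joints(angles): joint-space move.
- r.open() and r.grab(grasp_force=None): open the fingers fully, or close them until they stop; grasp_force is the grip in N (None keeps the last).
- r.dwell(seconds).
- r.solve_ik(position, orientation): joint angles nearest the present ones, or None.
- r.read_camera(name): name is "side" or "top"; returns the picture (420x560x3 uint8, red, green, blue); there is no depth.
- r.get_calibration(name): a dict with "mtx" (3x3 intrinsics, pixels), "k1" (the pictures are not rectified: a ray, as slopes to the right and down, at radius r is drawn at 1 + k1 r^2 times it, then the intrinsics apply), "xyz" and "orientation" of the camera in the world. Camera axes: x right, y down, z forward; pixel columns grow to the right and rows downward; lengths in m; the calibration is good to about 2 mm. A picture is of the moment at which its call begins. get_calibration takes no time and is no camera call.
A pose or a line that the arm cannot do raises r.PlanningError and nothing moves.
- r.finish_job(): hands the job in; it is judged then, once.
Readings, each from a call of its own:
- r.current_time(): time.
- r.current_joints(): joint angles.
- r.current_joint_velocities(): joint speeds.
- r.current_joint_efforts(): joint torques, N m.
- r.current_ee_pos(): TCP position.
- r.current_tcp_rot(): TCP orientation.
- r.current_contact_force(): force on the tool from outside, world axes, zero at the start.
- r.current_wrist_torque(): the same for the moment, N m.
- r.current_gripper_width(): opening from 0.0 (shut) to 1.0 (fully open).
- r.current_gripper_force(): force on a finger pad.
Only numpy, scipy, OpenCV 4.12 (cv2) and the standard library are available. Lean on these libraries where they do the work, as an engineer would, in place of code of your own. Each camera call takes 0.05 s, during which the arm holds its last target. There are 200 camera calls.

TASK

Restock the seed-jar carrier: lift the red brake lever until it clicks into its notch and keeps the yellow gate down, then slide the empty red-lidded jar out of the carrier and stand it upright on the teal kneeling block, and slide every full brass-lidded jar in under the carrier's overhanging lips. With all jars in, press the blue release button so that the lever drops and the gate comes up behind them. Leave the pot tower and the hand fork where they are.

Things in the scene. Friction and masses are not known exactly. Their poses are not given: they have to be found in the camera images.
- carrier: Jar carrier fixed to the table, 262 long (y). Origin on the table under the lane's middle; x across (to the brake side, away from the robot), y along the lane from open mouth (-y) to closed end, z up. Deck top z 30. Lane centred on x 0, 65 wide between green rails (z 30 to 52) that flare to 86 wide over y -98 to -135. Grey brake housing: x 54 to 100, y -113 to -27, 91 high.
- lane_mouth (a point): Middle of the lane at the outer end of deck and lips, deck height (carrier 0, -127.5, 30). Lips overhang both sides of the lane, y -127 to 127: underside z 98, top z 102, slot between them 49 wide. A jar on the deck (shoulder z 92: 6 play) slides in along y only, its lid (z 104 to 128) moving in the slot; it cannot pass from above.
- lane_end (a point): Middle of the lane at the end stop's face, deck height (carrier 0, 126, 30). Four 60 jars fit in a row, the deepest centred at y 96, with 20 to spare before the gate. Jars in the lane can be pushed along by the next one.
- gate_lever (a joint): Brake lever, rad. 0: handle down, gate shut, its blade 14 above deck level across the mouth. Lifting increases it and dips the gate; it clicks just past 0.42 and then rests at about 0.40 by itself, blade top 13 below deck level. Stop at 0.50. A spring pulls it to 0 (about 3 N at the grip at 0, 5 N at 0.40) unless caught; only the button frees it.
- lever_grip (a point): On the axis of the red handle, a round bar 22 thick running from 85 before to 25 past this point. At carrier (85, 60, 79.5) when down, the bar rising 17 degrees towards +y; it moves in the carrier's y-z plane about lever_hinge (radius 136), to (85, 34, 127) at 0.40 (its far end then 157 high). The bar turns between finger pads closed on it across x.
- lever_hinge (a point): Point on the lever's hinge axis (the axis is the carrier's x), in the carrier frame (77, -70, 40), inside the housing.
- gate_blade (a point): Middle of the top edge of the yellow gate blade, a bar 6 thick (y) and 10 high across the mouth; in the carrier frame (0, -143, 44) when closed.
- release_button (a joint): Travel of the blue button, m: 0 up, 0.008 fully down. 2 N to start, 6 N fully down, 1 to 2 N more while the catch is loaded. At about 0.007 it frees a caught lever, which drops at once; it springs back up. It also dips briefly as the lever passes the catch.
- button_top (a point): Centre of the top of the blue round button (26 diameter) on the brake housing: carrier frame (77, -70, 106) when up. Press straight down.
- jar1: Closed glass mason jar of seeds (tan contents), brass lid, 98 tall. Body 60 diameter up to 62, then a flat shoulder; lid 40 diameter, its side from 74 to 98 above the bottom. About 0.22 kg. Origin at the centre of its underside, z up. Starts loose on the table. May be absent (None).
- jar2: Closed glass mason jar of seeds (orange-red contents), brass lid, 98 tall. Body 60 diameter up to 62, then a flat shoulder; lid 40 diameter, its side from 74 to 98 above the bottom. About 0.22 kg. Origin at the centre of its underside, z up. Starts loose on the table. May be absent (None).
- jar3: Closed glass mason jar of seeds (dark brown contents), brass lid, 98 tall. Body 60 diameter up to 62, then a flat shoulder; lid 40 diameter, its side from 74 to 98 above the bottom. About 0.22 kg. Origin at the centre of its underside, z up. Starts loose on the table. May be absent (None).
- jar4: Closed glass mason jar of seeds (light wood-coloured contents), brass lid, 98 tall. Body 60 diameter up to 62, then a flat shoulder; lid 40 diameter, its side from 74 to 98 above the bottom. About 0.22 kg. Origin at the centre of its underside, z up. Starts loose on the table. May be absent (None).
- empty_jar: Empty clear glass mason jar with a red plastic lid, same size and shape as the full jars and also about 0.22 kg; origin at the centre of its underside. At the start it stands on the deck in the carrier's lane.
- kneeler: Teal hard silicone kneeling block, loose, 170 (its x) by 120 (its y) by 35 high, 0.7 kg, flat top. Origin at the centre of its underside. The empty jar belongs anywhere wholly on its top.
- pot_tower: Bystander: stacked tower of brown plastic pots, 96 diameter, 144 high, origin at the centre of its underside. Leave it alone.
- garden_fork: Bystander: steel hand fork with wooden handle lying on the table, 250 long along its x (handle to -x), 28 high. Origin near its middle, on the table. Leave it alone.
There are look-alikes about, which are no part of the job. What is shaped like the jar4 but purple is not meant.

How it is judged:
On the way, in this order (a step that is already met when the one before it is completed fails the run):
1. the brake lever is up in its notch, gate down (value of joint gate_lever above 0.38 rad), for 0.5 s.
2. with the gate still down, the empty jar stands on the kneeling block and every full jar stands in the lane under the lips (y of jar1 in the frame of carrier between -0.11 and 0.102 m and x of jar1 in the frame of carrier between -0.007 and 0.007 m and z of jar1 in the frame of carrier between 0.025 and 0.037 m and angle between each of jar1, jar2, jar3, jar4, empty_jar's own z axis and vertical below 0.12 rad and y of jar2 in the frame of carrier between -0.11 and 0.102 m and x of jar2 in the frame of carrier between -0.007 and 0.007 m and z of jar2 in the frame of carrier between 0.025 and 0.037 m and y of jar3 in the frame of carrier between -0.11 and 0.102 m and x of jar3 in the frame of carrier between -0.007 and 0.007 m and z of jar3 in the frame of carrier between 0.025 and 0.037 m and y of jar4 in the frame of carrier between -0.11 and 0.102 m and x of jar4 in the frame of carrier between -0.007 and 0.007 m and z of jar4 in the frame of carrier between 0.025 and 0.037 m and x of empty_jar in the frame of kneeler between -0.075 and 0.075 m and y of empty_jar in the frame of kneeler between -0.05 and 0.05 m and z of empty_jar in the frame of kneeler between 0.029 and 0.042 m and value of joint gate_lever above 0.38 rad), for 0.2 s.
3. the release button has been pressed and the gate is shut behind the jars (y of jar1 in the frame of carrier between -0.11 and 0.102 m and x of jar1 in the frame of carrier between -0.007 and 0.007 m and z of jar1 in the frame of carrier between 0.025 and 0.037 m and angle between each of jar1, jar2, jar3, jar4, empty_jar's own z axis and vertical below 0.12 rad and y of jar2 in the frame of carrier between -0.11 and 0.102 m and x of jar2 in the frame of carrier between -0.007 and 0.007 m and z of jar2 in the frame of carrier between 0.025 and 0.037 m and y of jar3 in the frame of carrier between -0.11 and 0.102 m and x of jar3 in the frame of carrier between -0.007 and 0.007 m and z of jar3 in the frame of carrier between 0.025 and 0.037 m and y of jar4 in the frame of carrier between -0.11 and 0.102 m and x of jar4 in the frame of carrier between -0.007 and 0.007 m and z of jar4 in the frame of carrier between 0.025 and 0.037 m and x of empty_jar in the frame of kneeler between -0.075 and 0.075 m and y of empty_jar in the frame of kneeler between -0.05 and 0.05 m and z of empty_jar in the frame of kneeler between 0.029 and 0.042 m and value of joint gate_lever below 0.06 rad), for 0.2 s.
At the end, for the whole second after the job is handed in: Every full jar present stands upright (within 7 degrees) on the carrier's deck, within 7 mm of the lane's middle line and between end stop and gate; the empty jar stands upright on the kneeling block; lever down and gate up (lever below 0.06 rad); all at rest (all of step 3 and linear speed of each of jar1, jar2, jar3, jar4, empty_jar below 0.02 m/s); the robot touches nothing.
It fails at once if the pot tower or the hand fork is moved more than 30 mm (distance of any of pot_tower, garden_fork from where it was at the start of the episode above 0.03 m).
Of jar1, jar2, jar3, jar4 only 3 to 4 are there at a start; the rules pass over those that are not, and their reading is None.
At some moment in a run one of jar1, jar2, jar3, jar4 may be knocked a few centimetres aside while the robot is not near it.
It also fails if it takes over 208 s, if anything falls off the work surface, if the arm or the gripper's body presses on something with over 40 N, if the wrist force passes 120 N, or if a joint passes its speed limit or range.

## Working session

There is one attempt and no reset: what is moved stays moved. The work goes in short steps, each a Python script; the robot and the scene stay as the last script left them, time stands still between calls to the robot, and variables do not carry over. Pictures are saved under pics/ and viewed, at most 14 in all, crops included, and the job is handed in when it is done.

```bash
ls; mkdir -p pics
python3 - <<'E'
from station import r
import cv2
for n in("top","side"):
    im=r.read_camera(n); cv2.imwrite(f"pics/{n}0.png",im[...,::-1]); print(n,r.get_calibration(n))
print(r.current_tcp_rot(),r.current_time())
E
```

```text
pics
top {'mtx': array([[460.03846463,   0.        , 279.90655804],
       [  0.        , 460.03846463, 207.6608061 ],
       [  0.        ,   0.        ,   1.        ]]), 'k1': -0.15935026492280677, 'xyz': array([ 0.36770681, -0.06759807,  1.55081056]), 'orientation': array([-0.04309677,  0.71106609, -0.70054407,  0.04202015])}
side {'mtx': array([[420.85038067,   0.        , 281.16234777],
       [  0.        , 420.85038067, 210.46450944],
       [  0.        ,   0.        ,   1.        ]]), 'k1': -0.05803245965429603, 'xyz': array([0.30966776, 0.78527228, 0.79294015]), 'orientation': array([ 0.04777364, -0.11225231,  0.89592629, -0.42712196])}
[-9.28074123e-04  9.79586217e-01  2.01022312e-01 -1.06926523e-04] 0.1
```

View pics/top0.png

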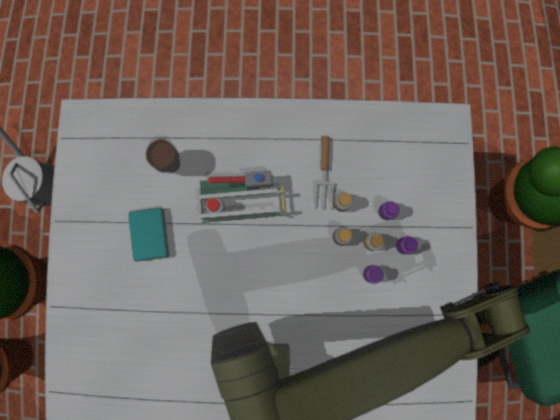

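View pics/side0.png

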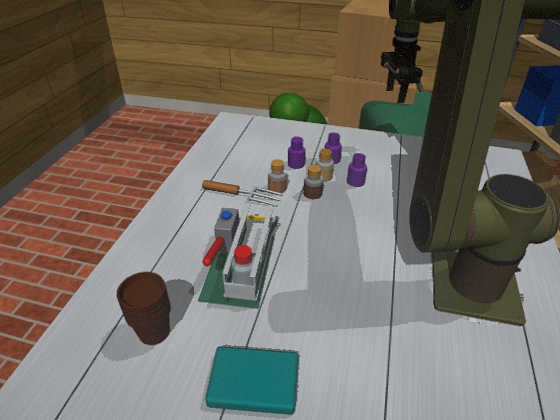

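Top view: carrier at about (245,200), with its mouth at the right and gate at (282,198). The red lid is at (213,205), brass lids at (344,200), (344,236) and (375,241), and the kneeler at (148,234). The side view also shows three brass jars plus purple look-alikes.

```bash
cat > h.py <<'E'
from station import r
import numpy as np, cv2
from scipy.spatial.transform import Rotation as R
def cam(n):
    c=r.get_calibration(n); q=c["orientation"]; return c,R.from_quat([q[1],q[2],q[3],q[0]]).as_matrix()
def rays(n,uv):
    c,M=cam(n); k=c["k1"]; uv=np.atleast_2d(uv).astype(float); K=c["mtx"]
    d=cv2.undistortPoints(uv[:,None],K,np.array([k,0,0,0.]))[:,0]
    return c["xyz"],np.c_[d,np.ones(len(d))]@M.T
def onplane(n,uv,z):
    o,d=rays(n,uv); return o+d*((z-o[2])/d[:,2])[:,None]
def blobs(im,lo,hi,amin=15):
    h=cv2.cvtColor(im,cv2.COLOR_RGB2HSV); m=cv2.inRange(h,np.array(lo),np.array(hi))
    n,l,s,c=cv2.connectedComponentsWithStats(m)
    return [(s[i],c[i],l==i) for i in range(1,n) if s[i][4]>=amin]
COL=dict(brass=((11,100,90),(24,255,255)),blue=((105,120,60),(122,255,255)),yellow=((24,120,90),(34,255,255)),
 red=((0,170,90),(5,255,255)),teal=((85,120,40),(96,255,255)),green=((70,60,20),(84,255,255)))
E
python3 - <<'E'
from h import *
for n in("top","side"):
    im=cv2.imread(f"pics/{n}0.png")[...,::-1].copy()
    for k,(lo,hi) in COL.items():
        for s,c,m in blobs(im,lo,hi):
            if n=="top" and not(110<c[1]<300 and 60<c[0]<460): continue
            z={"brass":.086,"blue":.102,"yellow":.044,"red":.116,"teal":.03,"green":.03}[k]
            print(n,k,s,c.round(1),onplane(n,c,z)[0].round(4))
    if n=="top": crop=im[165:230,185:435]
    else: crop=im[190:310,190:300]
    f=3 if n=="top" else 5
    if n=="top": top=cv2.resize(crop,None,fx=f,fy=f,interpolation=cv2.INTER_CUBIC)
    else: sd=cv2.resize(crop[:,:],None,fx=3.0,fy=3.0,interpolation=cv2.INTER_CUBIC)
out=np.zeros((560,750,3),np.uint8); out[:195]=top; out[200:560,:330]=sd
out[200:560,340:]=0
c3=cv2.imread("pics/side0.png")[...,::-1][120:210,255:385]; c3=cv2.resize(c3,None,fx=3.1,fy=3.1); out[200:200+c3.shape[0],340:340+c3.shape[1]]=c3
out=np.clip(out*1.5,0,255).astype(np.uint8)
cv2.imwrite("pics/c0.png",out[...,::-1])
E
```

```text
top brass [322 137   6  32 146] [324.5 152.4] [ 0.7288 -0.2071  0.086 ]
top brass [339 194  12  11 107] [344.7 199. ] [ 0.5763 -0.2726  0.086 ]
top brass [339 229  12  12 116] [344.6 234.7] [ 0.4611 -0.272   0.086 ]
top brass [371 235  12  12 112] [376.7 240.4] [ 0.4439 -0.3757  0.086 ]
top blue [255 174   7   7  38] [257.8 177.1] [0.6405 0.008  0.102 ]
top teal [ 129  209   38   51 1534] [147.1 234.1] [0.4557 0.3801 0.03  ]
top green [201 181  46  13 321] [218.8 187.7] [0.6161 0.1422 0.03  ]
side brass [  103     0   298   128 27982] [256.2  51.8] [ 0.9418 -1.259   0.086 ]
side brass [417  22  28  19 420] [431.   31.3] [ 0.0637 -1.9124  0.086 ]
side brass [520  34  40  23 240] [539.8  43.4] [-0.5458 -1.8982  0.086 ]
side brass [416  41  25  51 816] [427.7  62.3] [ 0.0994 -1.3541  0.086 ]
side brass [403  83  16  22 182] [410.6  93.3] [ 0.1803 -0.9454  0.086 ]
side brass [499 101  61  54 561] [530.2 125.7] [-0.2594 -0.7791  0.086 ]
side brass [319 148  13  13 125] [325.1 154.2] [ 0.446  -0.3734  0.086 ]
side brass [271 159  13  13 133] [277.  165.4] [ 0.5787 -0.2703  0.086 ]
side bra
[... 668 characters left out ...]
5  19   6  59] [255.6 217.2] [ 0.5864 -0.0644  0.044 ]
side red [203 237  20  28 198] [212.3 250.9] [0.6211 0.157  0.116 ]
side red [235 245  16  19 244] [242.1 253.9] [0.5522 0.1487 0.116 ]
side teal [ 206  347   92   67 5280] [253.1 380.3] [0.4558 0.391  0.03  ]
side green [ 360   92   72   45 2010] [398.7 115.4] [ 0.2164 -0.8412  0.03  ]
side green [272 218   5   7  17] [274.8 221.6] [ 0.5344 -0.0756  0.03  ]
side green [238 229   7  17  35] [240.7 237.2] [0.6061 0.0093 0.03  ]
side green [268 236   6  24  39] [270.5 246.3] [0.5203 0.0228 0.03  ]
side green [ 198  253   69   55 1113] [222.4 287.2] [0.5936 0.1846 0.03  ]
side green [227 267   5  13  24] [228.9 272.6] [0.5943 0.1372 0.03  ]
```

View pics/c0.png

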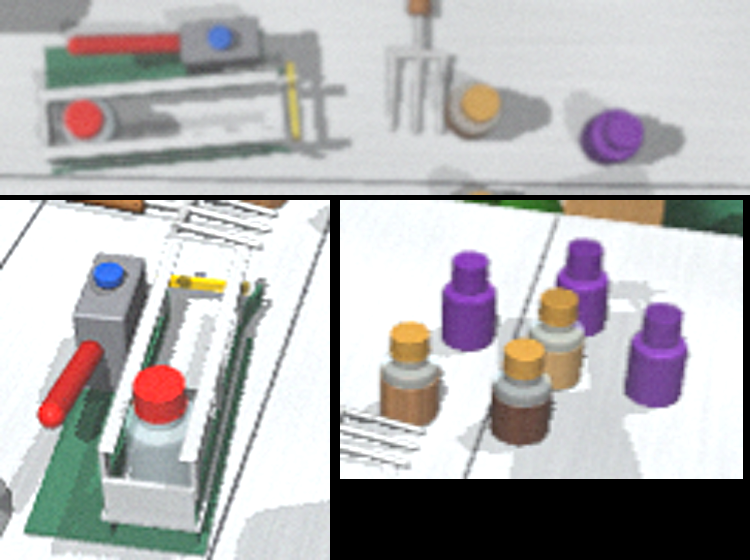

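Crop: button at about (258,177), handle at about (225,180), and the yellow blade at about (282,198) in the full top picture. Three brass jars stand by the fork. Next I fit the carrier pose.

Run:
```python
from h import *
def fit(P,Q):
    pc,qc=P.mean(0),Q.mean(0); a,b=(P-pc).T@(Q-qc)@np.eye(2),0
    th=np.arctan2(a[0,1]-a[1,0],a[0,0]+a[1,1]); M=np.array([[np.cos(th),-np.sin(th)],[np.sin(th),np.cos(th)]])
    t=qc-M@pc; return th,t,(P@M.T+t-Q)
box=dict(top=(190,165,300,230),side=(195,200,285,310)); allP=[];allQ=[]
for n in("top","side"):
    im=cv2.imread(f"pics/{n}0.png")[...,::-1].copy(); h=cv2.cvtColor(im,cv2.COLOR_RGB2HSV).astype(int)
    x0,y0,x1,y1=box[n]; keep=np.zeros(h.shape[:2],bool); keep[y0:y1,x0:x1]=1
    H,S,V=h[...,0],h[...,1],h[...,2]
    def comps(m,amin=15):
        N,l,s,c=cv2.connectedComponentsWithStats((m&keep).astype(np.uint8)); return [(s[i],c[i],np.argwhere(l==i)[:,::-1]) for i in range(1,N) if s[i][4]>=amin]
    red=comps(((H<8)|(H>172))&(S>110)&(V>50)); blue=comps((H>103)&(H<123)&(S>90)); yel=comps((H>19)&(H<36)&(S>80))
    for k,c in(("red",red),("blue",blue),("yel",yel)):
        for s,ct,_ in c: print(n,k,s,ct.round(1))
    hd=min([c for c in red if c[0][4]>60],key=lambda c:c[1][0] if n=="side" else c[1][1]); ld=[c for c in red if c[0][4]>60 and c is not hd][0]
    W=lambda c,z: onplane(n,c[1],z)[0][:2]
    Q=np.array([W(hd,.0707),W(max(blue,key=lambda c:c[0][4]),.100),W(max(yel,key=lambda c:c[0][4]),.042)])
    P=np.array([[.085,.0313],[.077,-.07],[0,-.143]])
    k=3 if n=="top" else 2
    th,t,e=fit(P[:k],Q[:k]); print(n,"Q",Q.round(4).tolist(),"yaw",np.degrees(th),t.round(4),"res",(e*1000).round(1).tolist())
    L=W(ld,.116); Rm=np.array([[np.cos(th),-np.sin(th)],[np.sin(th),np.cos(th)]]); print("lid",L.round(4),"in carrier",((L-t)@Rm).round(4))
    allP+=list(P[:k]);allQ+=list(Q[:k])
    if n=="top":
        g=im.astype(int).min(2)
        m=(H>80)&(H<98)&(S>100); mm=m.copy(); mm[:, :120]=0; mm[:,175:]=0; pts=np.argwhere(mm)[:,::-1].astype(np.float32)
        print("kneel rect",cv2.minAreaRect(onplane(n,pts,.033)[:,:2].astype(np.float32)))
th,t,e=fit(np.array(allP),np.array(allQ)); print("ALL",np.degrees(th),t,(e*1000).round(1).tolist())
```

```text
top red [208 177  37   6 188] [225.6 179.4]
top red [207 199  12  12 117] [212.5 204.2]
top blue [254 174   8   7  48] [257.8 177. ]
top yel [280 186   5  25  55] [282.2 198.7]
top Q [[0.6375, 0.1152], [0.6412, 0.0084], [0.5803, -0.0711]] yaw 8.523089312167336 [0.5573 0.0694] res [[-0.8, -2.2], [2.6, 3.2], [-1.8, -0.9]]
lid [0.549  0.1488] in carrier [0.0036 0.0798]
kneel rect ((0.45628583431243896, 0.3785300552845001), (0.16325867176055908, 0.11404412239789963), 9.265241622924805)
side red [203 237  21  29 265] [212.9 250.9]
side red [234 245  18  20 295] [242.7 254.4]
side blue [221 211  10   9  75] [225.7 214.7]
side yel [246 215  20   6  79] [255.5 217.3]
side Q [[0.6404, 0.1147], [0.6433, 0.009], [0.5874, -0.0662]] yaw 6.0452398866045485 [0.5593 0.0726] res [[0.1, -2.0], [-0.1, 2.0]]
lid [0.5506 0.1499] in carrier [-0.0005  0.0779]
ALL 7.8530582685737125 [0.5583383  0.07006897] [[0.8, -2.5], [2.9, 2.8], [-2.5, -0.5], [-2.2, -2.0], [0.9, 2.2]]
```

Run:
```python
from h import *
im=cv2.imread("pics/top0.png")[...,::-1].copy(); h=cv2.cvtColor(im,cv2.COLOR_RGB2HSV).astype(int)
def line(n,uv,z):
    p=onplane(n,uv,z)[:,:2]; vx,vy,x,y=cv2.fitLine(p.astype(np.float32),cv2.DIST_HUBER,0,.001,.001).ravel()
    print("yaw",np.degrees(np.arctan2(-vx*np.sign(vy),abs(vy))).round(2),"pt",round(float(x),4),round(float(y),4))
    return x,y,vx,vy
H,S,V=h[...,0],h[...,1],h[...,2]
red=((H<8)|(H>172))&(S>110); z=np.zeros_like(red); z[174:186,205:250]=1
line("top",np.argwhere(red&z)[:,::-1],.0707)
# sub-pixel edges of the far lip (saturation falls green->white), lip top z .102
g=S.astype(float)
for lo,hi,u0,u1,s in((183,198,204,240,1),(205,224,206,272,-1)):
    E=[]
    for u in range(u0,u1):
        col=cv2.GaussianBlur(g[lo:hi,u:u+1],(1,3),0).ravel(); d=np.diff(col)*s; k=int(np.argmin(d))
        if d[k]<-12: w=np.clip(-d[max(k-1,0):k+2],0,None); E.append((u,lo+max(k-1,0)+.5+(w*np.arange(len(w))).sum()/w.sum()))
    E=np.array(E); print(len(E)); print(E[::6].round(1).tolist()); line("top",E,.102 if s==1 else .102)
p=np.argwhere((H>19)&(H<36)&(S>80)&(np.indices(H.shape)[1]>270)&(np.indices(H.shape)[1]<295)&(np.indices(H.shape)[0]>180)&(np.indices(H.shape)[0]<215))[:,::-1]
w=onplane("top",p,.044)[:,:2]; vx,vy,x,y=cv2.fitLine(w.astype(np.float32),cv2.DIST_HUBER,0,.001,.001).ravel(); print("yellow yaw",np.degrees(np.arctan2(vy*np.sign(vx),abs(vx))),x,y,w[:,0].min(),w[:,0].max())
```

```text
yaw 2.78 pt 0.6375 0.1153
36
[[204.0, 193.6], [210.0, 192.8], [216.0, 192.4], [222.0, 191.8], [228.0, 191.6], [234.0, 190.8]]
yaw 6.06 pt 0.5908 0.1214
9
[[207.0, 217.4], [244.0, 214.6]]
yaw 5.75 pt 0.5177 0.0756
yellow yaw 5.6888847 0.5801014 -0.07106501 0.5424404290003428 0.6225781436921987
```

```bash
cat >> h.py <<'E'
YAW=np.radians(6.0); O=np.array([.558,.0705,0]); CM=R.from_euler("z",YAW).as_matrix()
def C(x,y,z): return O+CM@np.array([x,y,z])/1000
def down(yaw,sgn=1):   # tool z down, closing axis (tool y) along yaw direction
    y=np.array([np.cos(yaw),np.sin(yaw),0])*sgn; z=np.array([0,0,-1.]); q=R.from_matrix(np.c_[np.cross(y,z),y,z]).as_quat(); return [q[3],*q[:3]]
def ori(p,yaw=YAW):
    best=None
    for s in(1,-1):
        j=r.solve_ik(p,down(yaw,s))
        if j is not None and (best is None or abs(j[5])<best[0]): best=(abs(j[5]),down(yaw,s))
    return best[1]
def st(m=""): print(m,"t",round(r.current_time(),1),"ee",np.round(r.current_ee_pos(),4),"F",np.round(r.current_contact_force(),1),"w",round(r.current_gripper_width(),3),"gf",round(r.current_gripper_force(),1))
E
python3 - <<'E'
from h import *
p=C(105,60,180); q=ori(p); r.goto(p,q); st("above"); 
for z in(62,):
    print(r.line_to(C(105,60,z),max_force=8)); st("down")
r.grab(4); st("grab")
E
```

```text
above t 3.0 ee [0.6564 0.1403 0.18  ] F [ 0.6 -0.4  0.1] w 0.999 gf 0.0
False
down t 4.0 ee [0.6571 0.1413 0.0633] F [-0.4 -0.2 -0.2] w 1.001 gf 0.0
grab t 4.8 ee [0.6535 0.141  0.0615] F [-7.8 -0.4  4.4] w 0.556 gf 4.0
```

Run:
```python
from h import *
for x in(97,91,85):
    r.line_to(C(x,60,62),v=.05); r.grab(4); st(x)
r.grab(25); st("grip")
print((CM.T@(np.array(r.current_ee_pos())-O)*1000).round(1))
```

```text
97 t 5.3 ee [0.6456 0.1402 0.0612] F [-8.2 -0.8  3.5] w 0.392 gf 4.0
91 t 5.8 ee [0.6398 0.1396 0.0613] F [-8.6 -0.5  3. ] w 0.271 gf 4.0
85 t 6.3 ee [0.6379 0.139  0.0624] F [ 4.6  0.4 -3.4] w 0.23 gf 4.0
grip t 6.5 ee [0.638  0.1391 0.0624] F [ 5.9  0.3 -3.3] w 0.223 gf 25.0
[86.7 59.8 62.4]
```

Run:
```python
from h import *
a0=np.arctan2(39.5,130); 
def P(a): return C(86.5,-70+136*np.cos(a0+a),40+136*np.sin(a0+a)-17.5)
for a in(.08,.16,.24,.32,.38,.43,.46): r.line_to(P(a),v=.06)
st("up"); r.dwell(.2); r.line_to(P(.405),v=.04); st("rest"); r.open(); st("open")
r.line_to(C(86.5,34,230)); st()
p=C(0,-320,260); r.goto(p,ori(p)); 
im=r.read_camera("side"); cv2.imwrite("pics/side1.png",im[...,::-1])
```

```text
up t 8.6 ee [0.641  0.1089 0.1148] F [ 6.5 -0.6 -7.6] w 0.225 gf 25.0
rest t 9.2 ee [0.6408 0.1112 0.1119] F [ 0.1 -8.2  1.6] w 0.228 gf 25.0
open t 10.4 ee [0.6405 0.1134 0.1101] F [-0.   0.5 -0.1] w 1.0 gf 0.0
 t 11.4 ee [0.6398 0.1133 0.2285] F [-0.2  0.  -0.2] w 0.997 gf 0.0
```

View pics/side1.png

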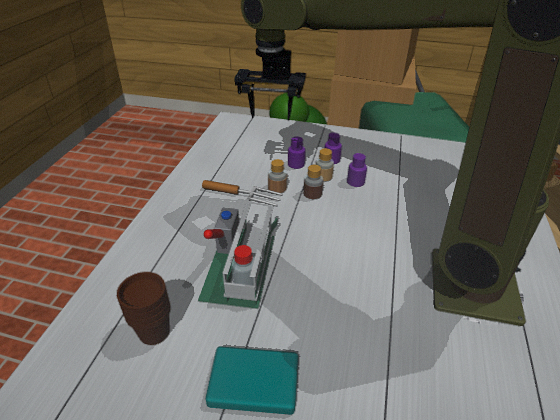

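Side view: the lever is up (tip at (212,233)), the gate is no longer visible and there is no fourth brass jar. Next, the empty jar.

Run:
```python
from h import *
p=C(0,79,200); r.goto(p,ori(p)); r.line_to(C(0,79,107),max_force=8); st("at lid")
r.grab(8); st("g8"); r.grab(25); st("grip"); print("carrier",(CM.T@(np.array(r.current_ee_pos())-O)*1000).round(1))
r.line_to(C(0,79,109.5),v=.04); st("lift")
for y in(40,0,-40,-80,-120,-185):
    print(r.line_to(C(0,y,109.5),v=.1,max_force=15)); st(y)
```

```text
at lid t 15.1 ee [0.5505 0.1489 0.1079] F [ 0.4 -0.1  0.2] w 1.003 gf 0.0
g8 t 16.0 ee [0.5499 0.1491 0.107 ] F [ 1.6 -0.9  0. ] w 0.417 gf 8.0
grip t 16.2 ee [0.5499 0.1491 0.107 ] F [-0.5 -0.6 -0.9] w 0.417 gf 25.0
carrier [1.00e-01 7.90e+01 1.07e+02]
lift t 16.4 ee [0.5493 0.149  0.1092] F [-0.2  0.1 -1. ] w 0.415 gf 25.0
False
40 t 17.0 ee [0.5538 0.11   0.1095] F [-0.2  0.2 -2.2] w 0.418 gf 25.0
False
0 t 17.5 ee [0.558  0.0704 0.1095] F [-0.4  1.3 -2.4] w 0.416 gf 25.0
False
-40 t 18.1 ee [0.5622 0.0306 0.1095] F [ 0.3  0.5 -1.8] w 0.414 gf 25.0
False
-80 t 18.6 ee [ 0.5663 -0.0092  0.1094] F [ 0.4  0.5 -2.2] w 0.417 gf 25.0
False
-120 t 19.2 ee [ 0.5705 -0.049   0.1094] F [ 0.2  0.4 -2.1] w 0.418 gf 25.0
False
-185 t 20.0 ee [ 0.5772 -0.1134  0.1094] F [-0.1  0.5 -2. ] w 0.415 gf 25.0
```

Run:
```python
from h import *
r.line_to(C(0,-185,260),v=.25); p=[.456,.379,.26]; q=ori(p,YAW); r.goto(p,q)
r.line_to([.456,.379,.125],v=.25); print(r.line_to([.456,.379,.111],v=.03,max_force=3)); st("placed")
r.open(); st(); r.line_to([.456,.379,.27],v=.3)
p=[.5775,-.2715,.2]; print(r.solve_ik(p,down(YAW)) is not None)
r.goto(p,ori(p)); 
for n in("top","side"): cv2.imwrite(f"pics/{n}2.png",r.read_camera(n)[...,::-1])
st()
ims=[cv2.imread(f"pics/{n}2.png") for n in("top","side")]
a=cv2.resize(ims[0][120:300,110:440],None,fx=2.2,fy=2.2)[:,:726]; b=ims[1]
cv2.imwrite("pics/m2.png",np.vstack([cv2.resize(a,(700,300)),cv2.resize(b,(400,300))[:, :400] if 0 else cv2.copyMakeBorder(cv2.resize(b,(400,300)),0,0,0,300,0)]))
```

```text
True
placed t 23.7 ee [0.4566 0.3791 0.1118] F [ 1.5 -0.8  2.5] w 0.413 gf 25.0
 t 24.8 ee [0.4553 0.3784 0.1102] F [-0.2  0.5 -0. ] w 1.001 gf 0.0
True
 t 27.9 ee [ 0.5779 -0.2707  0.2002] F [-0.5  0.9  0.7] w 0.999 gf 0.0
```

View pics/m2.png

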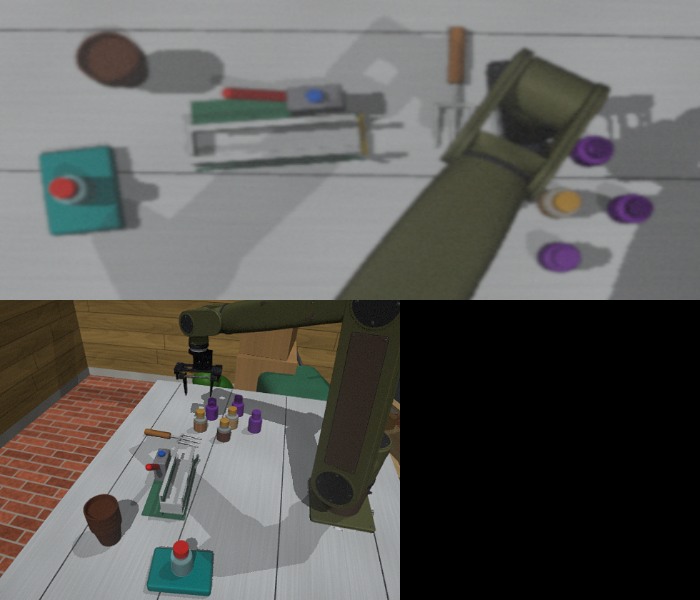

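The empty jar stands on the kneeler at about (65,188) in the composite. Next, the first full jar, after a position check.

```bash
cat >> h.py <<'E'
def lids(n):
    im=r.read_camera(n); out=[]
    for s,c,m in blobs(im,(15,150,90),(22,255,255),40):
        p=onplane(n,c,.086)[0]
        if s[2]<22 and s[3]<22 and -.6<p[1]<.0 and .25<p[0]<.8: out.append(np.r_[p[:2].round(4),s[4]])
    return out
def load(xy,y):
    p=[*xy,.2]; r.goto(p,ori(p)); r.line_to([*xy,.11]); print(r.line_to([*xy,.077],v=.06,max_force=5)); st("at")
    r.grab(8); r.grab(25); st("grip")
    if not .38<r.current_gripper_width()<.45: return "BADGRIP"
    r.line_to([*xy,.26],v=.25); p=C(0,-185,220); r.goto(p,ori(p))
    r.line_to(C(0,-185,109),v=.2); st("mouth")
    for yy in(-150,-110,-60,y) if y>-60 else (-150,-110,y):
        if r.line_to(C(0,yy,109),v=.12,max_force=12): st("BUMP"); return "BUMP"
    r.line_to(C(0,y,106.5),v=.03,max_force=4); st("in"); r.open(); r.line_to(C(0,y,230),v=.25); return "ok"
E
python3 - <<'E'
from h import *
L=lids("side"); print(L)
c=min(L,key=lambda p:np.hypot(p[0]-.5775,p[1]+.2715))[:2]; print(c)
if np.hypot(c[0]-.5775,c[1]+.2715)<.006: print(load((.577,-.2715),90)); print(lids("side"),lids("top"))
E
```

```text
[array([  0.4464,  -0.3747, 112.    ]), array([  0.5807,  -0.3154, 117.    ]), array([  0.464 ,  -0.2726, 112.    ])]
[ 0.5807 -0.3154]
```

Jar A was knocked about 44 mm in -y and still stands upright. I'll grasp it at its new place.

Run:
```python
from h import *
L=lids("side"); c=min(L,key=lambda p:np.hypot(p[0]-.58,p[1]+.315))[:2]; print(c)
print(load((c[0]-.0013,c[1]-.001),90)); print(lids("side"),lids("top"))
```

```text
[ 0.5809 -0.3153]
False
at t 29.8 ee [ 0.5796 -0.3163  0.0768] F [-0.1 -0.   0.1] w 1.003 gf 0.0
grip t 30.9 ee [ 0.5797 -0.3163  0.077 ] F [ 0.2 -0.  -0.5] w 0.415 gf 25.0
mouth t 33.4 ee [ 0.5783 -0.1145  0.1103] F [ 0.9  0.  -2.3] w 0.412 gf 25.0
in t 36.5 ee [0.5491 0.1596 0.1068] F [ 1.4  0.2 -0.7] w 0.416 gf 25.0
ok
[array([  0.4472,  -0.3753, 106.    ])] []
```

Run:
```python
from h import *
p=[.4605,-.2715,.22]; r.goto(p,ori(p)); L=lids("side"); print(L)
c=min(L,key=lambda p:np.hypot(p[0]-.464,p[1]+.2726))[:2]
if np.hypot(c[0]-.464,c[1]+.2726)<.008: print(load((c[0]-.002,c[1]+.0005),24)); r.goto([.445,-.45,.3],ori([.445,-.45,.3])); print(lids("side"))
```

```text
[array([  0.4463,  -0.3753, 101.    ]), array([ 0.4649, -0.2751, 95.    ])]
False
at t 41.6 ee [ 0.4629 -0.2746  0.0769] F [-0.7 -0.1  0.8] w 1.001 gf 0.0
grip t 42.8 ee [ 0.463  -0.2746  0.077 ] F [ 2.1  0.2 -0.2] w 0.416 gf 25.0
mouth t 45.2 ee [ 0.5781 -0.1145  0.1104] F [ 0.2  0.3 -2.1] w 0.411 gf 25.0
in t 47.8 ee [0.5561 0.0938 0.1069] F [ 0.3 -0.1 -0.3] w 0.417 gf 25.0
ok
[array([ 0.4465, -0.3755, 95.    ])]
```

Run:
```python
from h import *
print(load((.445,-.375),-42)); p=C(77,-70,230); r.goto([.4,-.35,.3],ori([.4,-.35,.3]))
a,b=[r.read_camera(n)[...,::-1] for n in("top","side")]
cv2.imwrite("pics/m3.png",np.vstack([cv2.resize(a[120:300,110:440],(700,300)),cv2.copyMakeBorder(cv2.resize(b[190:310,190:300],(275,300)),0,0,0,425,0)]))
for n,im in(("top",a),("side",b)):
    for s,c,m in blobs(im[...,::-1].copy(),(11,130,80),(24,255,255),40):
        w=onplane(n,c,.116)[0]; w=CM.T@(w-O)
        if abs(w[0])<.03 and abs(w[1])<.14: print(n,s[4],(w*1000).round(1))
```

```text
False
at t 53.5 ee [ 0.445  -0.375   0.0769] F [ 1.5 -0.2  0.4] w 1.0 gf 0.0
grip t 54.7 ee [ 0.4451 -0.375   0.077 ] F [ 0.5 -1.   1. ] w 0.415 gf 25.0
mouth t 57.4 ee [ 0.5781 -0.1143  0.1102] F [ 0.1  0.5 -1.8] w 0.415 gf 25.0
in t 59.5 ee [0.563  0.0282 0.1069] F [ 1.2 -0.4 -0.2] w 0.416 gf 25.0
ok
top 82 [ -0.9 -42.8 116. ]
top 81 [ -1.7  26.1 116. ]
top 69 [ -2.2  90.  116. ]
side 212 [  1.4 -41.6 116. ]
side 239 [  1.4  27.5 116. ]
side 277 [  0.6  90.7 116. ]
```

View pics/m3.png

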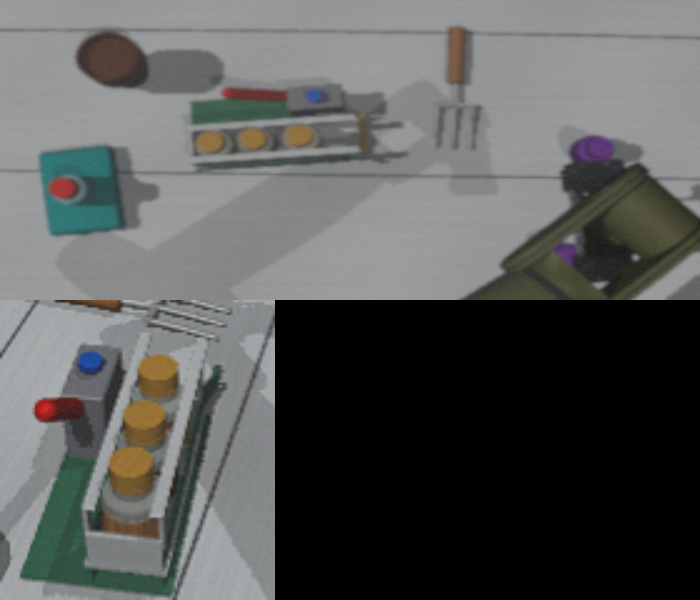

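All three jars are in the lane with lids at carrier y of about 90, 26 and -42. The lever is up and the empty jar is on the kneeler. Now press the button.

Run:
```python
from h import *
r.grab(10); p=C(77,-70,200); r.goto(p,ori(p)); r.line_to(C(77,-70,115),v=.1)
print(r.line_to(C(77,-70,94),v=.03,max_force=14)); st("press"); r.dwell(.2); r.line_to(C(77,-70,230),v=.15)
p=[.4,-.35,.3]; r.goto(p,ori(p)); r.dwell(.3)
a,b=[r.read_camera(n)[...,::-1] for n in("top","side")]
cv2.imwrite("pics/m4.png",np.vstack([cv2.resize(a[120:300,110:440],(700,300)),cv2.copyMakeBorder(cv2.resize(b[190:310,190:300],(275,300)),0,0,0,425,0)]))
```

```text
True
press t 67.5 ee [0.6425 0.0089 0.0986] F [-1.5  0.4  4.4] w 0.003 gf 2.5
```

View pics/m4.png

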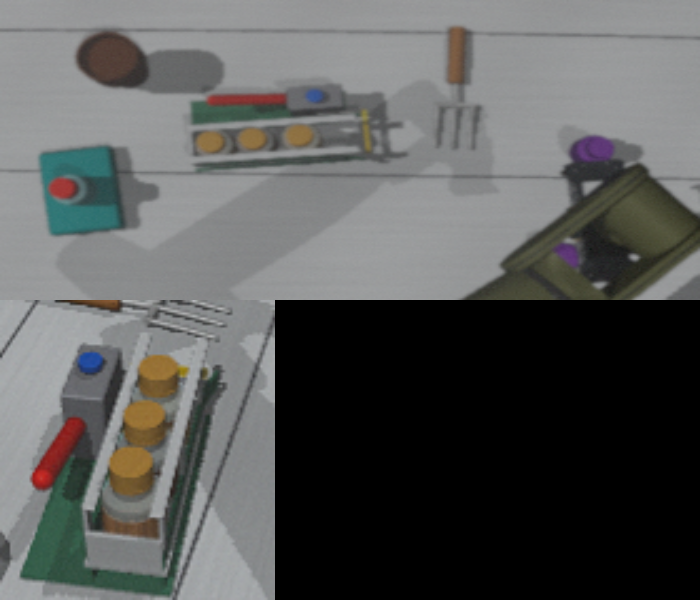

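The lever is down (handle at (58,452)), the yellow gate is up behind the jars, and everything is standing. I'm handing it in.

```bash
python3 -c "
from station import r
print(r.finish_job())"
```

```text
the job is handed in; nothing more can be done
None
```

The job is handed in and no verdict came back: the last pictures show the three full jars present in the lane behind the raised gate, lever down, and the empty jar upright on the kneeling block, with the pot tower and hand fork untouched.

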